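# Draw the retaining bar and take the tape roll off its dispenser

### The job

The tape roll in the bench dispenser is held in by a square bar through its core. With open fingers hooked behind its T-handle, not clamping or forcing it, draw the bar straight out until its plain end is clear of the sleeve and the bar lies in the open channel in line with it; then lift the roll out, stand it in the empty slot of the storage rack and let go. The dispenser is not fastened down: do not drag it, leave the bar lying in its channel, and do not disturb the tools and parts lying around.

Things in the scene. Friction and masses are not known exactly. Their poses are not given: they have to be found in the camera images.
- dispenser: Metal tape dispenser, loose on rubber feet on a 2 mm mat, 2.6 kg, slides if pulled with about 15 N. Origin: underside below the roll's centre at the start; z up, y the way the bar is drawn out. Base plate x -52..52, y -42..66, 10 mm high. Two bored blocks, x -22..22, up to z 82, at y -35..-15 and 15..52 (the sleeve); the roll stands between on two low round bars at x -30, 30.
- sleeve_mouth (a point): Centre of the sleeve's outer end, 52 mm along y and 60 mm up from the dispenser's origin; axes as the dispenser's. The bores are 22 x 22 mm, their floor 10 mm below this point.
- channel_end (a point): Middle of the floor at the far end of the open channel, 130 mm beyond the sleeve mouth; the channel's floor is level with the bore's. Axes as the dispenser's. Channel 24 mm wide inside, 36 outside, lips 4 mm above and underside 6 mm below its floor. Pulled too far the bar tips off this end: keep its plain end within 33 mm of the sleeve mouth.
- bar: Steel retaining bar, 20 x 20 mm square, 145 mm long, 0.2 to 0.4 kg, 1 mm play a side in the bores; 1 to 3 N draw it if pulled straight. Origin: centre of its plain end (tail); y runs along it to the T-handle, z up. At the start the tail is 35 mm behind the dispenser's origin, 60 mm above it, as high as it later lies in the channel. It must travel 88 to 118 mm.
- bar_handle (a point): Centre of the T-handle: level round crossbar along the bar's x, 14 mm thick (black end grips 17), 128 mm long, 138 mm from the tail, 4 mm above the bar's axis (66 mm over the bench). At the start 44 mm are clear along the bar between sleeve and handle: there open fingers can straddle the 20 mm bar and the 36 mm channel below it and pull on both arms.
- roll_center (a point): Centre of the masking tape roll: 100 mm across, 55 mm core hole, 24 mm thick, 0.11 kg. Its z axis is the roll's axis, level, along the dispenser's y. It stands on edge: centre 62 mm, top 112 mm over the bench, 28 mm above the dispenser's blocks, and can be pinched across its thickness at the top from above.
- rack_slot (a point): Where the roll's centre belongs, in the empty slot of the grey rack (fixed): 60 mm over the bench. x along the slot, y across it (the roll's axis must lie along y), z up. Slot 34 mm wide, walls 90 mm long, up to 60 mm over the bench, floor at 10 mm with two low round bars at x -30, 30. The other slot, 66 mm to +y, holds a fixed smaller roll, top 86 mm over the bench.
- multimeter: Bystander: digital multimeter lying on its back, 170 x 86 x 49 mm, loose; origin at the centre of its underside; must be left alone
- flush_cutters: Bystander: pair of side cutters lying flat, 124 x 48 x 15 mm, loose; origin at the centre of its underside; must be left alone
- board_c: Bystander: small circuit board with a connector, 50 x 60 x 12 mm, loose; origin at the centre of its underside; must be left alone
- driver_blue: Bystander: small screwdriver lying down, 134 x 18 mm, loose; origin at the centre of its underside; must be left alone
- roll: The same tape roll; origin at the centre of one of its flat faces, 12 mm from roll_center along its axis.
Things that resemble listed ones, but are neither listed nor needed, are in the scene too. Leave any green or purple look-alike of the roll alone.

How it is judged:
By the outcome, as a careful person would: the job done as asked, in the order asked, and still so for the second after the job is handed in, with the robot touching nothing.
It also fails if it takes over 61 s, if anything falls off the work surface, if the arm or the gripper's body presses on something with over 40 N, if the wrist force passes 120 N, or if a joint passes its speed limit or range.

### The arm

A 7-joint arm with a two-finger parallel gripper is mounted at the origin on a cart in front of the work surface, level with it; the furniture and walls round the work are solid. World frame = base frame: x ahead of the robot, y to its left, z up, the work surface at z = 0. Lengths are in mm, angles in degrees, forces in N, time in s.
With the tool pointing down it reaches from about 350 to 900 mm from the base axis. Payload 7.2 kg.
Tool frame: the origin (TCP) lies on the centre line of the jaws, within the pads' length; the fingertips stand 22 mm ahead of it and the grasp point (between the pads) lies 3 mm ahead of it; z points along the fingers, y is the direction in which the jaws open and shut (so a half turn about z gives the same grasp; the last joint's range is limited). The gripper opens to 85 mm and grips with 20 to 120 N. Pads are 22 mm wide; open, the fingers measure 114 mm over their backs; the gripper's body (76 mm by 85 mm) begins 54 mm behind the grasp point. The pads swing forward as they close: fully open they stand 13 mm farther back than shut.
Start: joints at [64.675, 23.554, -0.728, 91.456, 0.321, 64.991, -4.71], TCP at [228.211, -581.849, 253.297] pointing down, gripper open.
Joint ranges: [-169.25, 169.25], [-16.82, 113.86], [-84.01, 82.57], [7.8, 145.47], [-59.2, 239.2], [7.22, 106.19], [-163.78, 163.78]. Speed limits (degrees/s): [136.94, 136.94, 172.46, 172.46, 180, 180, 180].

### API

Orientations are given as [roll, pitch, yaw] about the fixed x, y, z axes, in that order (R = Rz(yaw) Ry(pitch) Rx(roll)).
In Python, from station import env gives the robot as it stands. The module is installed in compiled form; this text tells all that it offers.
- The arm moves only by the tool play_rows, never from a script. Its argument "series" is a list of rows, each an object with "xyz": the shift along the world's x, y, z in cm, a list of three; "dr": the turn, a rotation vector about the world's x, y, z in rad, a list of three; "hand": the opening, from 0 (shut) to 1 (fully open). A call has 1 to 20 rows; each row is the pose to reach, as a shift and turn from the pose commanded when the call began; what a row does not reach only later rows make up. A row lasts 1/10 s, in which the tool goes at most 50 mm and 8.59 degrees, less where a joint would pass 70% of its speed; a pose out of reach is approached as far as the arm can. A call with a gripper value outside its range is refused whole. The fingers move at their own pace and stop on an object; "squeeze" is the grip in N (left out, the last holds). Time passes only in rows, so rows that repeat a pose let the fingers close. It gives the time, the measured TCP pose, the force and the opening at its end, in the units of the state.
- env.read_state(): the state, without advancing time (a new reading comes with each control period).
- env.grab_frame(name): name is "side" or "top" or "wrist"; returns the picture (384x512x3 uint8, red, green, blue); there is no depth.
- env.camera_params(name): a dict with "mtx" (3x3 intrinsics, pixels), "extrinsics" (4x4, takes a point from camera to world coordinates). Camera axes: x right, y down, z forward; pixel columns grow to the right and rows downward; lengths in mm; the calibration is good to about 2 mm. A picture is of the moment at which its call begins: read the wrist's pose just before it. camera_params takes no time and is no camera call; for the wrist camera it gives the pose at the moment of the call.
- env.sign_off(): hands the job in, once; it reports no verdict.
Trained networks look in the newest picture that a camera, given by its name, has taken for a name from the list of things; names that differ only in an ending like _2 or _b are one class to them, and where a whole thing is asked for, a point or a joint stands for the part that bears it (a point fixed in the world has none). Each returns a list of dicts, best first, with "confidence" (0 to 1); they miss things now and then, are a little off and sometimes report something else, mostly with a low value. They report only what shows in the picture. A call takes as long as a camera call. They do not tell look-alikes from the thing itself.
- env.look_for(query, camera): "centre" ([x, y, z] in mm, in the coordinates of the camera as it stood for that picture, good to about 4 mm: the middle of the surface that is visible of it).
- env.silhouettes(query, camera): "mask" (384x512 bool, what is visible of it).
- env.landmark_of(query, camera): "centre" ([x, y, z] in mm, in the coordinates of the camera as it stood for that picture, good to about 4 mm: a listed point, or the origin of a listed thing).
The state is a dict: "time": time; "joint_positions": joint angles; "dq": joint speeds; "joint_efforts": joint torques, N m; "tcp_pos": TCP position; "eef_rot": TCP orientation; "ft_force": force on the tool from outside, world axes, zero at the start; "ft_torque": the same for the moment, N m; "opening": finger opening in mm.
Only numpy, scipy, OpenCV 4.12 (cv2) and the standard library are available. Lean on these libraries where they do the work, as an engineer would, in place of code of your own. Each camera call takes 0.05 s, during which the arm holds its last target.

## Working session

There is one attempt and no reset: what is moved stays moved. The work goes in short steps, Python scripts to look and compute and a tool call to move; the robot and the scene stay as the last step left them, time stands still between calls to the robot, and variables do not carry over. Pictures are saved under pics/ and viewed, and the job is handed in when it is done.

Besides the shell and the picture viewer there is one more tool, called after "Emit:" as a command line: name --argument value ..., lists and objects as JSON in quotes. play_rows: Moves the arm, as the interface text tells. Its arguments: {"type":"object","properties":{"series":{"type":"array"},"squeeze":{"type":"number"}},"required":["series"]}

```bash
mkdir -p pics
cat > h.py <<'E'
import numpy as np, cv2
from station import env
def save(name,f):
    im=env.grab_frame(name); cv2.imwrite(f'pics/{f}.png',cv2.cvtColor(im,cv2.COLOR_RGB2BGR)); return im
def w(cam,p,E=None):
    E=np.array(env.camera_params(cam)['extrinsics']) if E is None else E
    return (E@np.r_[p,1])[:3]
def proj(cam,P):
    c=env.camera_params(cam);E=np.linalg.inv(np.array(c['extrinsics']));q=(E@np.r_[P,1])[:3];u=np.array(c['mtx'])@q;return u[:2]/u[2]
def lm(q,cam,n=3):
    for d in env.landmark_of(q,cam)[:n]:
        P=w(cam,d['centre']);print(cam,q,round(d['confidence'],2),P.round(1),proj(cam,P).round(0))
E
python3 - <<'E'
from h import *
print(env.read_state())
for c in ['side','top','wrist']:
    save(c,c+'0')
for c in ['side','top']:
    for q in ['dispenser','sleeve_mouth','channel_end','bar','bar_handle','roll_center','rack_slot']: lm(q,c)
print(env.read_state()['time'])
E
```

```text
{'time': 0.0, 'joint_positions': array([64.67539952, 23.6004521 , -0.72896626, 91.50553363,  0.31753972,
       64.99131252, -4.70957391]), 'dq': array([-0.00368367, -0.08141607,  0.12298438, -0.02112936,  0.08528152,
        0.03765124, -0.0016046 ]), 'joint_efforts': array([-4.08706510e-04, -6.00623059e+01,  6.81929961e-01, -2.99400115e+01,
        1.37951702e-02,  1.08522945e-02, -5.26613019e-05]), 'tcp_pos': array([ 228.02910905, -581.400129  ,  252.43764052]), 'eef_rot': array([-1.79904720e+02,  3.53983492e-03,  2.14177552e+01]), 'ft_force': array([-0.28480476, -0.71158064, -0.1785334 ]), 'ft_torque': array([ 0.04061   ,  0.04387303, -0.02301714]), 'opening': 85.54972265916389}
side dispenser 0.82 [684.8 -79.6   2. ] [240. 204.]
side sleeve_mouth 0.64 [665.7 -29.9  63.7] [240. 193.]
side channel_end 0.8 [638.3  94.9  55.7] [232. 212.]
side channel_end 0.63 [ 691.1 -115.2   62.3] [242. 183.]
side bar 0.54 [ 691.  -114.7   63.9] [242. 182.]
side roll_center 0.76 [ 669.4 -232.7   16.7] [261. 185.]
side roll_center 0.71 [687.7 -78.   58.6] [239. 188.]
side roll_center 0.59 [ 846.5 -106.1   12.5] [198. 190.]
top dispenser 0.92 [684.6 -83.    5.2] [280. 167.]
top sleeve_mouth 0.67 [674.1 -34.5  62.5] [262. 170.]
top channel_end 0.67 [641.8  97.3  54.4] [208. 184.]
top bar_handle 0.86 [660.5  15.4  62.7] [241. 176.]
top roll_center 0.83 [ 844.4 -112.6   17. ] [290. 105.]
top roll_center 0.63 [675.8 -81.6  62.8] [281. 169.]
top roll_center 0.63 [ 668.  -232.7   14.1] [339. 172.]
top rack_slot 0.55 [506.6 278.5  61.1] [134. 241.]
0.85
```

View pics/top0.png

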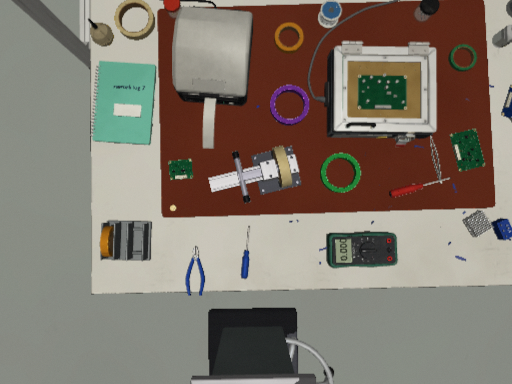

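View pics/side0.png

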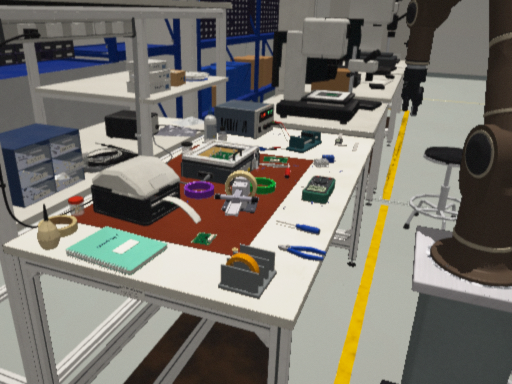

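View pics/wrist0.png

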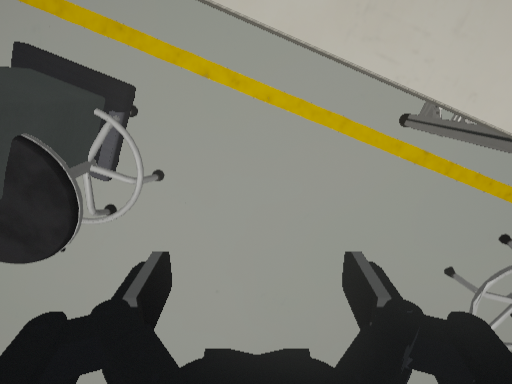

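Run:
```python
from h import *
E=np.array(env.camera_params('wrist')['extrinsics']);print(E.round(2)); s=env.read_state();print(s['tcp_pos'])
print(np.linalg.inv(E)@np.r_[s['tcp_pos'],1], np.array(env.camera_params('wrist')['mtx']))
from scipy.spatial.transform import Rotation as R
r0=R.from_euler('xyz',s['eef_rot'],degrees=True)
for y in (104,-76,14): print(y,((R.from_euler('xyz',[180,0,y],degrees=True))*r0.inv()).as_rotvec())
```

```text
[[ 3.7000e-01 -8.8000e-01 -3.0000e-01  3.0579e+02]
 [-9.3000e-01 -3.5000e-01 -1.2000e-01 -5.5070e+02]
 [-0.0000e+00  3.2000e-01 -9.5000e-01  3.7404e+02]
 [ 0.0000e+00  0.0000e+00  0.0000e+00  1.0000e+00]]
[ 228.22027006 -581.84441268  253.32586235]
[  0.76489223  40.05157761 141.25572437   1.        ] [[301.08598668   0.         256.56716483]
 [  0.         301.08598668 191.89013552]
 [  0.           0.           1.        ]]
104 [4.25555060e-07 9.48430850e-05 1.44134217e+00]
-76 [ 9.82590518e-05 -4.40882292e-07 -1.70025048e+00]
14 [ 6.17265617e-05  6.11751095e-05 -1.29454155e-01]
```

Emit:
play_rows --series '[{"xyz":[3,4,0],"dr":[0,0,0.14],"hand":1},{"xyz":[6,8,0],"dr":[0,0,0.28],"hand":1},{"xyz":[9,12,0],"dr":[0,0,0.42],"hand":1},{"xyz":[12,16,0],"dr":[0,0,0.56],"hand":1},{"xyz":[15,20,0],"dr":[0,0,0.7],"hand":1},{"xyz":[18,24,0],"dr":[0,0,0.84],"hand":1},{"xyz":[21,28,0],"dr":[0,0,0.98],"hand":1},{"xyz":[24,32,0],"dr":[0,0,1.12],"hand":0.9},{"xyz":[27,36,0],"dr":[0,0,1.26],"hand":0.8},{"xyz":[30,40,0],"dr":[0,0,1.4],"hand":0.76},{"xyz":[33,44,0],"dr":[0,0,1.44],"hand":0.76},{"xyz":[36,48,0],"dr":[0,0,1.44],"hand":0.76},{"xyz":[39,52,0],"dr":[0,0,1.44],"hand":0.76},{"xyz":[42,56,0],"dr":[0,0,1.44],"hand":0.76},{"xyz":[43,58,0],"dr":[0,0,1.44],"hand":0.76},{"xyz":[43,58,0],"dr":[0,0,1.44],"hand":0.76},{"xyz":[43,58,0],"dr":[0,0,1.44],"hand":0.76},{"xyz":[43,58,0],"dr":[0,0,1.44],"hand":0.76}]'

```text
time: 2.65
tcp_pos: [657.9, -3.7, 253.2]
eef_rot: [-180.0, 0.1, 103.8]
ft_force: [-0.0, -0.6, -0.4]
opening: 65.0
```

Run:
```python
from h import *
s=env.read_state();print({k:np.round(s[k],2) for k in ['time','tcp_pos','eef_rot','joint_positions','opening']})
save('wrist','w1')
for q in ['dispenser','sleeve_mouth','channel_end','bar','bar_handle','roll_center']: lm(q,'wrist')
```

```text
{'time': np.float64(2.65), 'tcp_pos': array([657.85,  -3.73, 253.23]), 'eef_rot': array([-1.7996e+02,  6.0000e-02,  1.0381e+02]), 'joint_positions': array([ 15.56,  29.77, -29.1 ,  84.95,  15.04,  69.2 ,  -1.87]), 'opening': np.float64(64.98)}
wrist dispenser 0.63 [684.6 -78.1   3.6] [263. 217.]
wrist sleeve_mouth 0.91 [667.3 -28.2  61. ] [259. 195.]
wrist channel_end 0.73 [637.1  97.5  50.2] [260.  69.]
wrist bar_handle 0.76 [657.1  17.8  66.2] [260. 154.]
wrist roll_center 0.22 [639.  100.   51.8] [263.  68.]
```

View pics/w1.png

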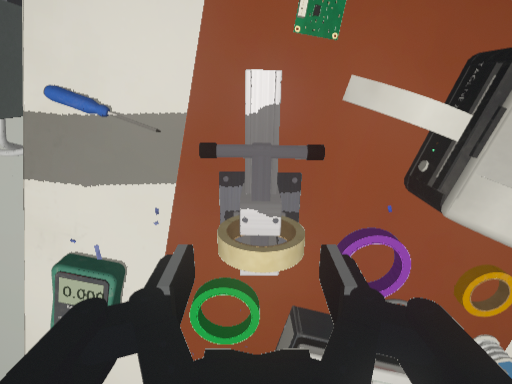

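```bash
cat >> h.py <<'E'
def ray(cam,uv,z,E=None):
    c=env.camera_params(cam);E=np.array(c['extrinsics']) if E is None else E
    d=E[:3,:3]@np.linalg.inv(np.array(c['mtx']))@np.r_[uv,1];o=E[:3,3];return o+d*(z-o[2])/d[2]
E
python3 - <<'E'
from h import *
im=cv2.imread('pics/w1.png');c=im[60:280,190:340];cv2.imwrite('pics/w1c.png',cv2.resize(c,None,fx=2.7*1.3,fy=2.7,interpolation=cv2.INTER_CUBIC))
c=cv2.resize(c,None,fx=2.7,fy=2.7);cv2.imwrite('pics/w1d.png',c)
E
```

```text
(no output)
```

View pics/w1d.png

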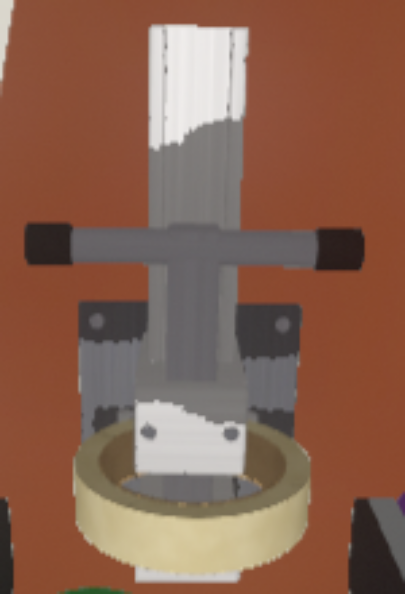

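Run:
```python
from h import *
def p(cx,cy,z): 
    P=ray('wrist',[190+cx/2.7,60+cy/2.7],z);return P
a=p(26,243,66);b=p(363,249,66);print(a,b,np.linalg.norm(b-a),(a+b)/2,np.degrees(np.arctan2((b-a)[1],(b-a)[0])))
a=p(150,25,56);b=p(248,28,56);print(a,b,np.linalg.norm(b-a),(a+b)/2,np.degrees(np.arctan2((b-a)[1],(b-a)[0])))
a=p(80,303,12);b=p(300,307,12);print(a,b,np.linalg.norm(b-a),(a+b)/2,np.degrees(np.arctan2((b-a)[1],(b-a)[0])))
```

```text
[595.26256505   7.34072894  66.        ] [721.09721036  36.01335045  66.        ] 129.0599751511705 [658.1798877   21.67703969  66.        ] 12.836231282511859
[623.18566821  94.49552996  56.        ] [658.00476237 102.04582025  56.        ] 35.628306185241335 [640.59521529  98.27067511  56.        ] 12.234793604334568
[616.907823   -26.73008936  12.        ] [715.8025678   -4.27967044  12.        ] 101.41100462234111 [666.3551954 -15.5048799  12.       ] 12.79012934877397
```

Emit:
play_rows --series '[{"xyz":[0.68,-0.4,0],"dr":[0,0,-0.02],"hand":0.76},{"xyz":[0.68,-0.4,-4],"dr":[0,0,-0.02],"hand":0.76},{"xyz":[0.68,-0.4,-8],"dr":[0,0,-0.02],"hand":0.76},{"xyz":[0.68,-0.4,-11],"dr":[0,0,-0.02],"hand":0.76},{"xyz":[0.68,-0.4,-13],"dr":[0,0,-0.02],"hand":0.76},{"xyz":[0.68,-0.4,-13],"dr":[0,0,-0.02],"hand":0.76},{"xyz":[0.68,-0.4,-13],"dr":[0,0,-0.02],"hand":0.76}]'

```text
time: 3.7
tcp_pos: [665.5, -6.0, 123.6]
eef_rot: [180.0, -0.0, 102.7]
ft_force: [0.3, -1.0, 0.9]
opening: 64.9
```

Run:
```python
from h import *
s=env.read_state();print({k:np.round(s[k],2) for k in ['time','tcp_pos','eef_rot','ft_force','opening']})
save('wrist','w2')
```

```text
{'time': np.float64(3.7), 'tcp_pos': array([665.52,  -5.97, 123.61]), 'eef_rot': array([ 1.7999e+02, -1.0000e-02,  1.0274e+02]), 'ft_force': array([ 0.33, -1.  ,  0.93]), 'opening': np.float64(64.86)}
```

View pics/w2.png

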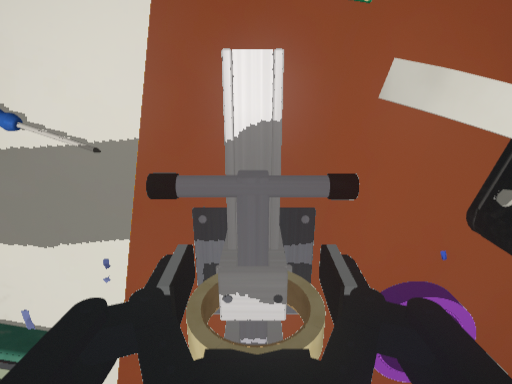

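Run:
```python
from h import *
for a,b,z in [((147,186),(358,186),66),((223,50),(284,50),56),((192,208),(315,208),12),((218,266),(288,266),84)]:
    A=ray('wrist',a,z);B=ray('wrist',b,z);print(np.linalg.norm(B-A),(A+B)/2,np.degrees(np.arctan2((B-A)[1],(B-A)[0])))
s=env.read_state();t=s['tcp_pos'];print(t)
# tip pos in image?
from scipy.spatial.transform import Rotation as R
r=R.from_euler('xyz',s['eef_rot'],degrees=True)
for z in (22,15,9):
  for y in (-32.5,32.5): print(z,y,proj('wrist',t+r.apply([11,y,z])).round())
```

```text
131.82947376336875 [657.88537887  19.81179087  66.        ] 12.718398685377592
34.9020740320803 [641.33110501  96.52321576  56.        ] 12.74829686068743
102.53584993654 [665.96272743 -15.75890909  12.        ] 12.712681333308694
43.231411798913484 [668.33742358 -25.09802069  84.        ] 12.696118696289407
[665.99542869  -5.81936187 124.56535504]
22 -32.5 [195. 236.]
22 32.5 [318. 236.]
15 -32.5 [192. 242.]
15 32.5 [321. 242.]
9 -32.5 [189. 248.]
9 32.5 [323. 248.]
```

Emit:
play_rows --series '[{"xyz":[-0.17,-0.27,-1.5],"dr":[0,0,0],"hand":0.76},{"xyz":[-0.17,-0.27,-3],"dr":[0,0,0],"hand":0.76},{"xyz":[-0.17,-0.27,-4.5],"dr":[0,0,0],"hand":0.76},{"xyz":[-0.17,-0.27,-5.5],"dr":[0,0,0],"hand":0.76},{"xyz":[-0.17,-0.27,-6.2],"dr":[0,0,0],"hand":0.76},{"xyz":[-0.17,-0.27,-6.2],"dr":[0,0,0],"hand":0.76},{"xyz":[-0.17,-0.27,-6.2],"dr":[0,0,0],"hand":0.76}]'

```text
time: 4.45
tcp_pos: [663.5, -8.3, 61.4]
eef_rot: [180.0, -0.0, 102.8]
ft_force: [-0.1, -0.1, 0.6]
opening: 64.9
```

Run:
```python
from h import *
s=env.read_state();print({k:np.round(s[k],2) for k in ['time','tcp_pos','eef_rot','ft_force','opening']})
save('wrist','w3')
```

```text
{'time': np.float64(4.45), 'tcp_pos': array([663.48,  -8.35,  61.36]), 'eef_rot': array([ 1.7999e+02, -1.0000e-02,  1.0278e+02]), 'ft_force': array([-0.07, -0.12,  0.56]), 'opening': np.float64(64.91)}
```

View pics/w3.png

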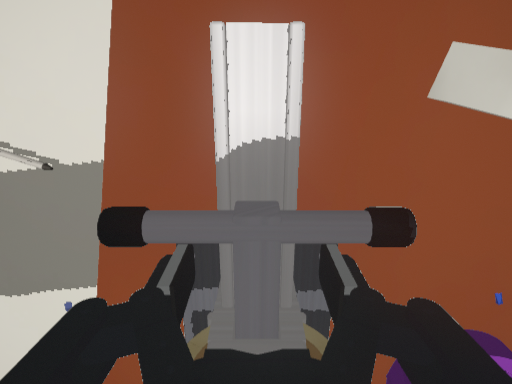

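Emit:
play_rows --series '[{"xyz":[-0.11,0.49,0],"dr":[0,0,0],"hand":0.76},{"xyz":[-0.22,0.98,0],"dr":[0,0,0],"hand":0.76},{"xyz":[-0.33,1.46,0],"dr":[0,0,0],"hand":0.76},{"xyz":[-0.44,1.95,0],"dr":[0,0,0],"hand":0.76},{"xyz":[-0.55,2.44,0],"dr":[0,0,0],"hand":0.76},{"xyz":[-0.66,2.93,0],"dr":[0,0,0],"hand":0.76}]'

```text
time: 5.1
tcp_pos: [656.9, 20.8, 61.6]
eef_rot: [180.0, 0.0, 102.8]
ft_force: [0.3, -2.9, 1.4]
opening: 65.3
```

Run:
```python
from h import *
s=env.read_state();print({k:np.round(s[k],2) for k in ['time','tcp_pos','eef_rot','ft_force','opening']})
save('wrist','w4')
```

```text
{'time': np.float64(5.1), 'tcp_pos': array([656.9 ,  20.85,  61.59]), 'eef_rot': array([1.7997e+02, 3.0000e-02, 1.0277e+02]), 'ft_force': array([ 0.33, -2.94,  1.42]), 'opening': np.float64(65.27)}
```

View pics/w4.png

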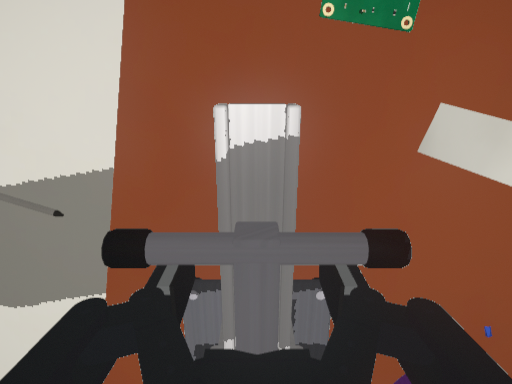

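Run:
```python
from h import *
for a,b,z in [((103,248),(410,248),66),((214,106),(300,106),56)]:
    A=ray('wrist',a,z);B=ray('wrist',b,z);print(np.linalg.norm(B-A),(A+B)/2)
```

```text
133.7238042027437 [652.56787119  40.37038015  66.        ]
34.73501925052491 [639.66423243  97.99892195  56.        ]
```

Emit:
play_rows --series '[{"xyz":[-0.13,0.59,0],"dr":[0,0,0],"hand":0.76},{"xyz":[-0.26,1.17,0],"dr":[0,0,0],"hand":0.76},{"xyz":[-0.4,1.76,0],"dr":[0,0,0],"hand":0.76},{"xyz":[-0.53,2.34,0],"dr":[0,0,0],"hand":0.76},{"xyz":[-0.66,2.93,0],"dr":[0,0,0],"hand":0.76},{"xyz":[-0.79,3.51,0],"dr":[0,0,0],"hand":0.76},{"xyz":[-0.92,4.1,0],"dr":[0,0,0],"hand":0.76},{"xyz":[-1.06,4.68,0],"dr":[0,0,0],"hand":0.76},{"xyz":[-1.19,5.27,0],"dr":[0,0,0],"hand":0.76},{"xyz":[-1.32,5.85,0],"dr":[0,0,0],"hand":0.76},{"xyz":[-1.45,6.44,0],"dr":[0,0,0],"hand":0.76},{"xyz":[-1.56,6.93,0],"dr":[0,0,0],"hand":0.76},{"xyz":[-1.65,7.32,0],"dr":[0,0,0],"hand":0.76},{"xyz":[-1.74,7.71,0],"dr":[0,0,0],"hand":0.76},{"xyz":[-1.79,7.95,0],"dr":[0,0,0],"hand":0.76},{"xyz":[-1.79,7.95,0],"dr":[0,0,0],"hand":0.76}]'

```text
time: 6.75
tcp_pos: [638.6, 101.0, 61.2]
eef_rot: [-180.0, -0.0, 102.8]
ft_force: [-0.4, -0.9, -0.3]
opening: 64.8
```

Run:
```python
from h import *
s=env.read_state();print({k:np.round(s[k],2) for k in ['time','tcp_pos','eef_rot','ft_force','opening']})
save('wrist','w5');save('top','t5')
im=cv2.imread('pics/t5.png')[110:230,160:330];cv2.imwrite('pics/t5c.png',cv2.resize(im,None,fx=4,fy=4))
lm('channel_end','top');lm('dispenser','top')
```

```text
{'time': np.float64(6.75), 'tcp_pos': array([638.56, 101.01,  61.2 ]), 'eef_rot': array([-1.7999e+02, -3.0000e-02,  1.0281e+02]), 'ft_force': array([-0.39, -0.92, -0.28]), 'opening': np.float64(64.81)}
top dispenser 0.72 [680.1 -83.2   4.6] [280. 169.]
```

View pics/w5.png

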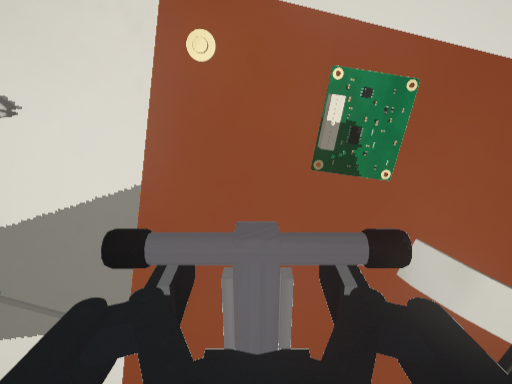

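View pics/t5c.png

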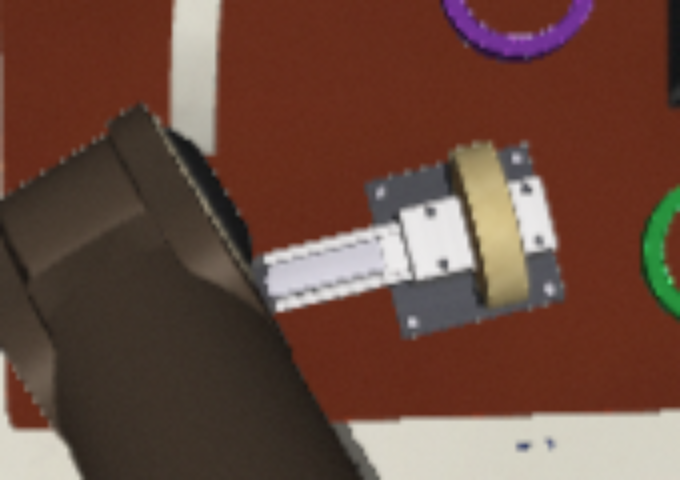

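Emit:
play_rows --series '[{"xyz":[0.11,-0.5,0],"dr":[0,0,0],"hand":0.76},{"xyz":[0.24,-1.1,0],"dr":[0,0,0],"hand":0.76},{"xyz":[0.24,-1.1,1],"dr":[0,0,0],"hand":0.76},{"xyz":[0.24,-1.1,3],"dr":[0,0,0],"hand":0.76},{"xyz":[0.24,-1.1,6],"dr":[0,0,0],"hand":0.8},{"xyz":[0.24,-1.1,10],"dr":[0,0,0],"hand":0.9},{"xyz":[0.24,-1.1,14],"dr":[0,0,-0.15],"hand":1},{"xyz":[1,-4,15,0],"dr":[0,0,-0.3],"hand":1}]'

```text
invalid input
```

Emit:
play_rows --series '[{"xyz":[0.11,-0.5,0],"dr":[0,0,0],"hand":0.76},{"xyz":[0.24,-1.1,0],"dr":[0,0,0],"hand":0.76},{"xyz":[0.24,-1.1,1],"dr":[0,0,0],"hand":0.76},{"xyz":[0.24,-1.1,3],"dr":[0,0,0],"hand":0.76},{"xyz":[0.24,-1.1,6],"dr":[0,0,0],"hand":0.8},{"xyz":[0.24,-1.1,10],"dr":[0,0,0],"hand":0.9},{"xyz":[0.24,-1.1,14],"dr":[0,0,-0.14],"hand":1},{"xyz":[0.5,-2.5,15],"dr":[0,0,-0.28],"hand":1},{"xyz":[1,-4.5,15],"dr":[0,0,-0.42],"hand":1},{"xyz":[1.5,-6.5,15],"dr":[0,0,-0.56],"hand":1},{"xyz":[2,-8.5,15],"dr":[0,0,-0.7],"hand":1},{"xyz":[2.5,-10.5,15],"dr":[0,0,-0.84],"hand":1},{"xyz":[3,-12.5,15],"dr":[0,0,-0.98],"hand":1},{"xyz":[3.5,-14.5,15],"dr":[0,0,-1.12],"hand":1},{"xyz":[4,-16.5,15],"dr":[0,0,-1.26],"hand":1},{"xyz":[4.2,-18.1,15],"dr":[0,0,-1.4],"hand":1},{"xyz":[4.2,-18.1,15],"dr":[0,0,-1.54],"hand":1},{"xyz":[4.2,-18.1,15],"dr":[0,0,-1.571],"hand":1},{"xyz":[4.2,-18.1,15],"dr":[0,0,-1.571],"hand":1}]'

```text
time: 8.85
tcp_pos: [680.8, -80.1, 211.8]
eef_rot: [-180.0, -0.0, 12.9]
ft_force: [0.1, -0.4, 0.7]
opening: 84.9
```

Run:
```python
from h import *
s=env.read_state();print({k:np.round(s[k],2) for k in ['time','tcp_pos','eef_rot','ft_force','opening','joint_positions']})
im=save('wrist','w6');lm('roll_center','wrist');lm('dispenser','wrist')
```

```text
{'time': np.float64(8.85), 'tcp_pos': array([680.84, -80.08, 211.82]), 'eef_rot': array([-1.7998e+02, -3.0000e-02,  1.2940e+01]), 'ft_force': array([ 0.11, -0.42,  0.66]), 'opening': np.float64(84.95), 'joint_positions': array([  6.88,  31.57,  -6.39,  84.48,   3.69,  64.13, -77.24])}
wrist roll_center 0.17 [634.3 121.9  64.6] [ 35. 184.]
```

View pics/w6.png

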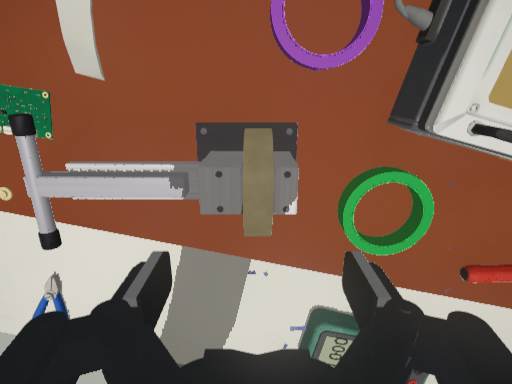

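Run:
```python
from h import *
im=cv2.imread('pics/w6.png')[100:260,0:310];cv2.imwrite('pics/w6c.png',cv2.resize(im,None,fx=2.5,fy=2.5,interpolation=cv2.INTER_CUBIC))
u=np.array([-.2202,.9754]);x=np.array([.9754,.2202]);o=np.array([680.5,-80.4])
for a,b,z in [((22,125),(50,240),66),((67,164),(67,199),56)]:
    A=ray('wrist',a,z);B=ray('wrist',b,z);print(np.linalg.norm(B-A),(A+B)/2,np.degrees(np.arctan2((A-B)[1],(A-B)[0])))
for s,l,z in [(205,64,66),(205,-64,66),(182,18,56),(182,-18,56),(66,52,12),(66,-52,12),(52,22,84),(52,-22,84),(0,0,112),(66,10,72),(66,-10,72),(169,-10,72),(66,18,56),(66,-18,56)]: print(s,l,z,proj('wrist',np.r_[o+s*u+l*x,z]).round(1))
```

```text
111.74937202267141 [632.88507707 119.3917994   66.        ] 12.730495148432247
35.79349783512609 [639.04605888  97.96791843  56.        ] 1.4458151295776045
205 64 66 [ 19.4 112.5]
205 -64 66 [ 51.6 245.1]
182 18 56 [ 64.1 162.3]
182 -18 56 [ 71.6 198.3]
66 52 12 [194.6 121.1]
66 -52 12 [200.2 213.4]
52 22 84 [196.7 166. ]
52 -22 84 [199.7 213.9]
0 0 112 [258.1 202.3]
66 10 72 [184.4 175.7]
66 -10 72 [186.  196.7]
169 -10 72 [ 73.9 196.2]
66 18 56 [187.7 162.8]
66 -18 56 [190.3 198.8]
```

View pics/w6c.png

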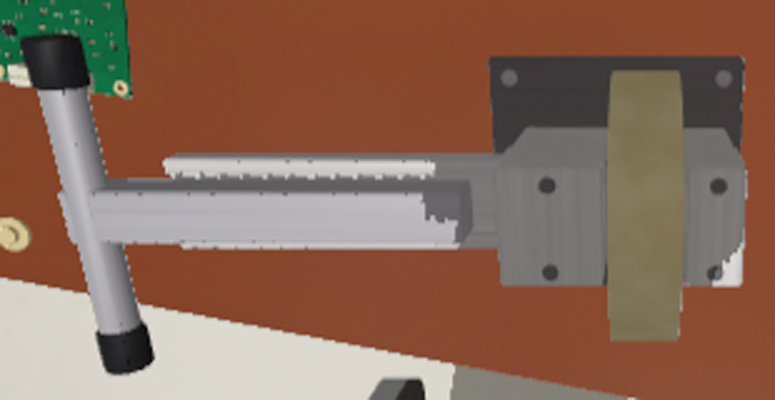

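Emit:
play_rows --series '[{"xyz":[0,0,-3],"dr":[0,0,-0.003],"hand":1},{"xyz":[0,0,-6],"dr":[0,0,-0.003],"hand":1},{"xyz":[0,0,-8],"dr":[0,0,-0.003],"hand":0.7},{"xyz":[0,0,-9.4],"dr":[0,0,-0.003],"hand":0.6},{"xyz":[0,0,-10.2],"dr":[0,0,-0.003],"hand":0.5},{"xyz":[0,0,-10.2],"dr":[0,0,-0.003],"hand":0.42},{"xyz":[0,0,-10.2],"dr":[0,0,-0.003],"hand":0.42}]' --squeeze 25

```text
time: 9.7
tcp_pos: [681.4, -80.7, 110.2]
eef_rot: [180.0, -0.1, 12.6]
ft_force: [-0.2, 0.9, 1.0]
opening: 36.1
```

Run:
```python
from h import *
s=env.read_state();print({k:np.round(s[k],2) for k in ['time','tcp_pos','eef_rot','ft_force','opening','joint_positions']})
im=save('wrist','w7')
```

```text
{'time': np.float64(9.7), 'tcp_pos': array([681.42, -80.71, 110.23]), 'eef_rot': array([ 1.7998e+02, -7.0000e-02,  1.2620e+01]), 'ft_force': array([-0.19,  0.88,  1.03]), 'opening': np.float64(36.13), 'joint_positions': array([  6.75,  37.28,  -6.11,  89.4 ,   4.6 ,  53.5 , -78.24])}
```

View pics/w7.png

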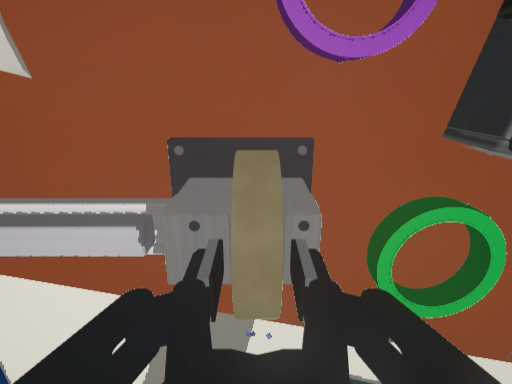

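Emit:
play_rows --series '[{"xyz":[0,0,0],"dr":[0,0,0],"hand":0.32},{"xyz":[0,0,0],"dr":[0,0,0],"hand":0.2},{"xyz":[0,0,0],"dr":[0,0,0],"hand":0.15},{"xyz":[0,0,0],"dr":[0,0,0],"hand":0.15},{"xyz":[0,0,0],"dr":[0,0,0],"hand":0.15}]' --squeeze 25

```text
time: 10.25
tcp_pos: [681.5, -80.8, 110.4]
eef_rot: [180.0, -0.1, 12.6]
ft_force: [-1.0, -0.2, 5.2]
opening: 23.0
```

Emit:
play_rows --series '[{"xyz":[0,0,0.3],"dr":[0,0,0],"hand":0.15},{"xyz":[0,0,1],"dr":[0,0,0],"hand":0.15},{"xyz":[0,0,2],"dr":[0,0,0],"hand":0.15},{"xyz":[0,0,3],"dr":[0,0,0],"hand":0.15},{"xyz":[0,0,4.5],"dr":[0,0,0],"hand":0.15},{"xyz":[0,0,6],"dr":[0,0,0],"hand":0.15},{"xyz":[0,0,8],"dr":[0,0,0],"hand":0.15},{"xyz":[0,0,10],"dr":[0,0,0],"hand":0.15},{"xyz":[0,0,12],"dr":[0,0,0],"hand":0.15},{"xyz":[0,0,12],"dr":[0,0,0],"hand":0.15}]'

```text
time: 11.25
tcp_pos: [682.6, -80.9, 233.9]
eef_rot: [179.9, -0.4, 12.6]
ft_force: [-0.7, -0.3, -0.2]
opening: 23.2
```

Run:
```python
from h import *
s=env.read_state();print({k:np.round(s[k],2) for k in ['time','tcp_pos','eef_rot','ft_force','opening','joint_positions']})
im=save('wrist','w8'); t=save('top','t8'); save('side','s8')
lm('dispenser','top')
for c in ('top','side'):lm('rack_slot',c)
cv2.imwrite('pics/t8c.png',cv2.resize(cv2.imread('pics/t8.png')[190:290,80:200],None,fx=6,fy=6,interpolation=cv2.INTER_CUBIC))
```

```text
{'time': np.float64(11.25), 'tcp_pos': array([682.55, -80.87, 233.86]), 'eef_rot': array([179.89,  -0.36,  12.58]), 'ft_force': array([-0.66, -0.28, -0.21]), 'opening': np.float64(23.21), 'joint_positions': array([  6.87,  30.54,  -6.32,  83.12,   3.52,  66.15, -77.4 ])}
top dispenser 0.82 [681.7 -81.9   1.3] [279. 169.]
top dispenser 0.67 [426.2 140.9  -1.3] [195. 270.]
top rack_slot 0.72 [504.2 279.4  60.3] [134. 242.]
side rack_slot 0.59 [500.8 281.8  63.9] [255. 251.]
side rack_slot 0.52 [666.2 -29.1  64.5] [240. 193.]
```

View pics/w8.png

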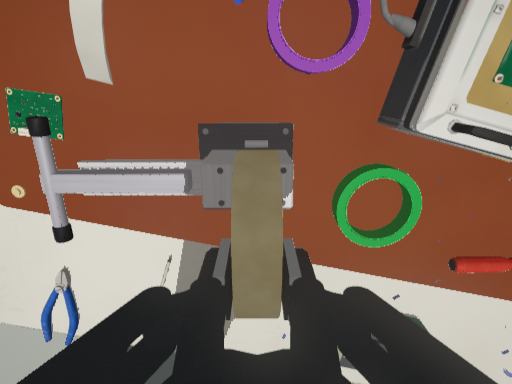

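View pics/t8c.png

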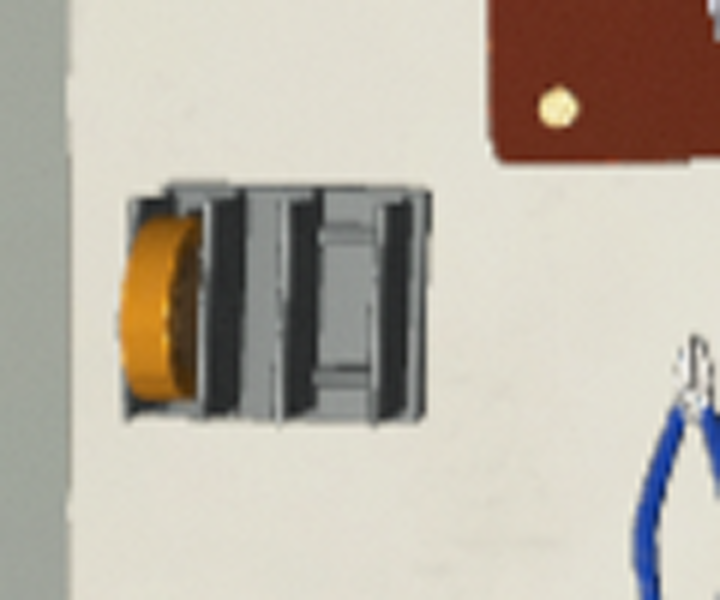

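View pics/s8.png

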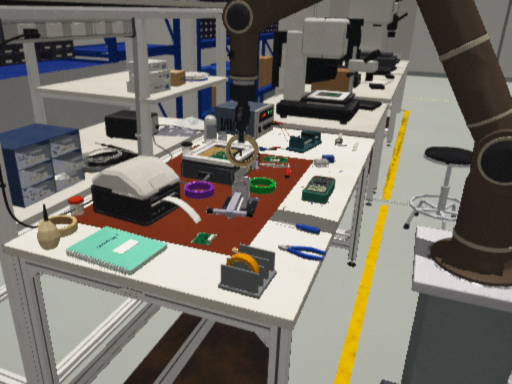

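Emit:
play_rows --series '[{"xyz":[-1,1.5,0],"dr":[0,0,-0.02],"hand":0.15},{"xyz":[-3,4.5,0],"dr":[0,0,-0.04],"hand":0.15},{"xyz":[-5,8,0],"dr":[0,0,-0.06],"hand":0.15},{"xyz":[-7.5,11.5,0],"dr":[0,0,-0.08],"hand":0.15},{"xyz":[-10,15.5,0],"dr":[0,0,-0.1],"hand":0.15},{"xyz":[-12.5,19.5,0],"dr":[0,0,-0.12],"hand":0.15},{"xyz":[-15,23.5,0],"dr":[0,0,-0.14],"hand":0.15},{"xyz":[-17.5,27,0],"dr":[0,0,-0.16],"hand":0.15},{"xyz":[-19.5,30.5,0],"dr":[0,0,-0.18],"hand":0.15},{"xyz":[-21.5,33.5,0],"dr":[0,0,-0.2],"hand":0.15},{"xyz":[-22.7,35.3,0],"dr":[0,0,-0.22],"hand":0.15},{"xyz":[-23.2,36,0],"dr":[0,0,-0.22],"hand":0.15},{"xyz":[-23.2,36,0],"dr":[0,0,-0.22],"hand":0.15},{"xyz":[-23.2,36,0],"dr":[0,0,-0.22],"hand":0.15},{"xyz":[-23.2,36,0],"dr":[0,0,-0.22],"hand":0.15}]'

```text
time: 13.05
tcp_pos: [449.8, 277.7, 229.1]
eef_rot: [180.0, -0.0, -0.1]
ft_force: [-0.1, 0.6, -0.9]
opening: 22.9
```

Run:
```python
from h import *
s=env.read_state();print({k:np.round(s[k],2) for k in ['time','tcp_pos','eef_rot','ft_force','opening','joint_positions']})
im=save('wrist','w9'); lm('rack_slot','wrist')
cv2.imwrite('pics/w9.png',cv2.resize(cv2.imread('pics/w9.png'),None,fx=1.5,fy=1.5,interpolation=cv2.INTER_CUBIC))
```

```text
{'time': np.float64(13.05), 'tcp_pos': array([449.85, 277.66, 229.08]), 'eef_rot': array([ 1.7996e+02, -0.0000e+00, -1.4000e-01]), 'ft_force': array([-0.13,  0.6 , -0.95]), 'opening': np.float64(22.85), 'joint_positions': array([ -25.87,   16.33,  -13.49,  105.8 ,    4.46,   58.4 , -131.32])}
wrist rack_slot 0.84 [503.1 281.6  60.4] [253. 122.]
```

View pics/w9.png

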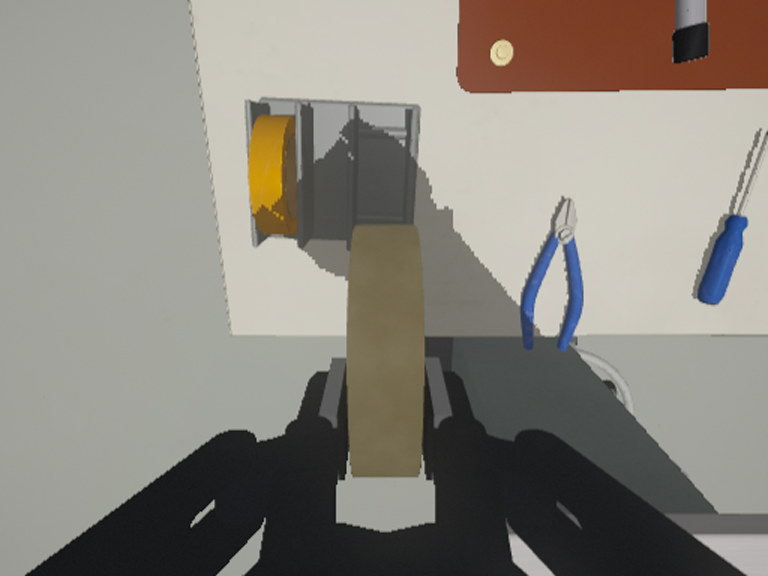

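Run:
```python
from h import *
im=cv2.imread('pics/w9.png');c=im[85:260,235:435];cv2.imwrite('pics/w9c.png',cv2.resize(c,None,fx=3.4,fy=3.4))
# overlay model
im=cv2.resize(cv2.imread('pics/w9.png'),(512,384))
im=cv2.resize(im,None,fx=1.5,fy=1.5)
for yaw in (0,):
  for l in (-17,17):
    for x in (-45,45): print(l,x,(proj('wrist',np.array([503.1+x,281.6+l,60]))).round(1))
```

```text
-17 -45 [270.9 168.7]
-17 45 [272.2  71. ]
17 -45 [236.6 168.7]
17 45 [234.2  71.1]
```

View pics/w9c.png

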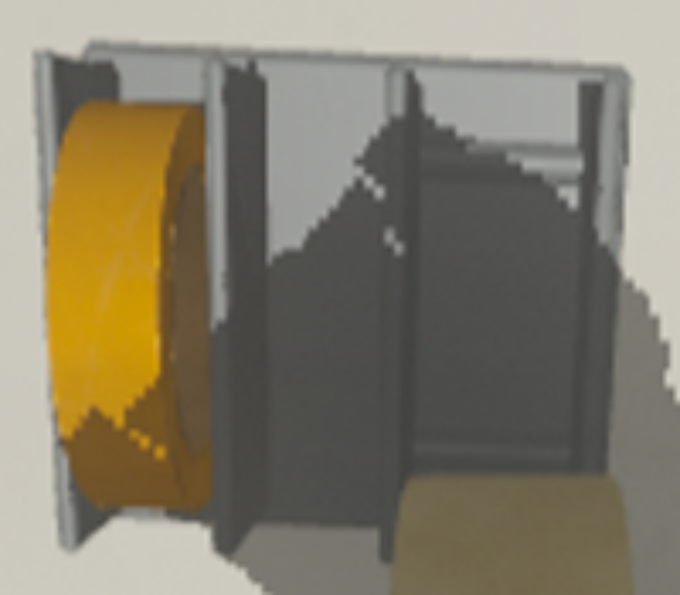

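Run:
```python
from h import *
def P(cx,cy,z): return ray('wrist',[(235.5+cx/3.4)/1.5-.33,(85.5+cy/3.4)/1.5-.33],z)
for n,a,b,z in [('midL',(387,65),(382,560),60),('midR',(405,65),(396,560),60),('rightOut',(630,72),(608,475),60),('rightIn',(604,75),(588,475),60),('L0',(36,50),(62,550),60),('farL',(205,55),(213,545),60),('farR',(222,55),(232,545),60)]:
    A=P(*a,z);B=P(*b,z);d=A-B;print(n,A.round(1),B.round(1),'yaw',np.degrees(np.arctan2(d[1],d[0])).round(2))
for z in (10,60):
  A=P(90,45,z);B=P(628,70,z);d=A-B;print(z,A.round(1),B.round(1),np.degrees(np.arctan2(-d[0],d[1])).round(2))
```

```text
midL [549.5 300.1  60. ] [460.4 303.6  60. ] yaw -2.24
midR [549.5 296.9  60. ] [460.4 300.8  60. ] yaw -2.52
rightOut [548.2 257.5  60. ] [477. 260.  60.] yaw -2.05
rightIn [547.8 262.   60. ] [477.  263.8  60. ] yaw -1.46
L0 [552.1 361.3  60. ] [462.6 365.4  60. ] yaw -2.63
farL [551.2 331.8  60. ] [463.5 336.1  60. ] yaw -2.8
farR [551.2 328.9  60. ] [463.5 332.5  60. ] yaw -2.35
10 [556.3 364.4  10. ] [551.3 254.3  10. ] -2.61
60 [552.9 351.8  60. ] [548.6 257.8  60. ] -2.61
```

Emit:
play_rows --series '[{"xyz":[1.5,0.1,0],"dr":[0,0,-0.01],"hand":0.15},{"xyz":[3.5,0.2,0],"dr":[0,0,-0.02],"hand":0.15},{"xyz":[5,0.3,-1.5],"dr":[0,0,-0.04],"hand":0.15},{"xyz":[5.5,0.35,-3],"dr":[0,0,-0.04],"hand":0.15},{"xyz":[5.5,0.35,-4.5],"dr":[0,0,-0.04],"hand":0.15},{"xyz":[5.5,0.35,-5],"dr":[0,0,-0.04],"hand":0.15},{"xyz":[5.5,0.35,-5],"dr":[0,0,-0.04],"hand":0.15},{"xyz":[5.5,0.35,-5],"dr":[0,0,-0.04],"hand":0.15},{"xyz":[5.5,0.35,-5],"dr":[0,0,-0.04],"hand":0.15}]'

```text
time: 14.05
tcp_pos: [504.0, 283.0, 180.1]
eef_rot: [-180.0, -0.1, -2.3]
ft_force: [0.2, 0.3, -0.2]
opening: 23.4
```

Run:
```python
from h import *
for i in range(4):
  s=env.read_state();print({k:np.round(s[k],2) for k in ['time','tcp_pos','eef_rot','ft_force']})
  im=save('wrist' if i<3 else 'side','w10' if i<3 else 's10')
cv2.imwrite('pics/s10c.png',cv2.resize(cv2.imread('pics/s10.png')[170:310,180:320],None,fx=4,fy=4,interpolation=cv2.INTER_CUBIC))
cv2.imwrite('pics/w10.png',cv2.resize(cv2.imread('pics/w10.png'),None,fx=1.5,fy=1.5,interpolation=cv2.INTER_CUBIC))
```

```text
{'time': np.float64(14.05), 'tcp_pos': array([503.99, 283.01, 180.1 ]), 'eef_rot': array([-1.7996e+02, -6.0000e-02, -2.2900e+00]), 'ft_force': array([ 0.21,  0.25, -0.22])}
{'time': np.float64(14.1), 'tcp_pos': array([504.03, 283.05, 180.13]), 'eef_rot': array([-1.7996e+02, -6.0000e-02, -2.2900e+00]), 'ft_force': array([ 0.57, -0.09, -0.29])}
{'time': np.float64(14.15), 'tcp_pos': array([504.02, 282.98, 180.06]), 'eef_rot': array([-1.7996e+02, -6.0000e-02, -2.3000e+00]), 'ft_force': array([ 0.04, -0.16, -0.71])}
{'time': np.float64(14.2), 'tcp_pos': array([503.96, 282.91, 179.91]), 'eef_rot': array([-1.7997e+02, -5.0000e-02, -2.3000e+00]), 'ft_force': array([-0.28,  0.4 , -1.09])}
```

View pics/w10.png

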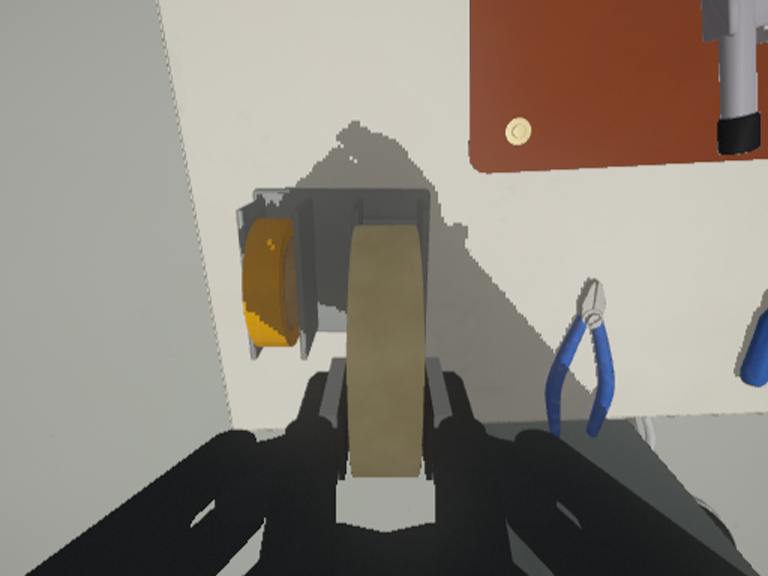

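View pics/s10c.png

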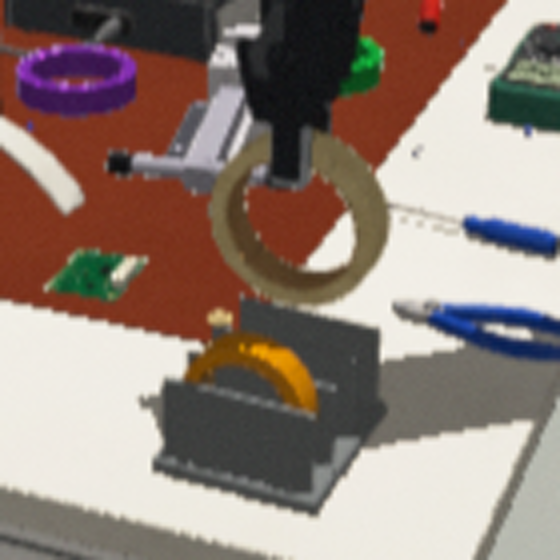

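Run:
```python
from h import *
im=cv2.imread('pics/w10.png')[170:360,230:440];cv2.imwrite('pics/w10c.png',cv2.resize(im,None,fx=3.1,fy=3.1,interpolation=cv2.INTER_CUBIC))
for x in (45,20):
  for y in (-17,17): 
    P=np.array([504.7+x*.999+y*.042,281.1-x*.042+y,60]);print(x,y,(proj('wrist',P)*1.5).round(1),((proj('wrist',P)*1.5-[230,170])*3.1).round(0))
```

```text
45 -17 [422.1 208.2] [596. 118.]
45 17 [358.  208.1] [397. 118.]
20 -17 [420.8 253.9] [592. 260.]
20 17 [358.8 253.8] [399. 260.]
```

View pics/w10c.png

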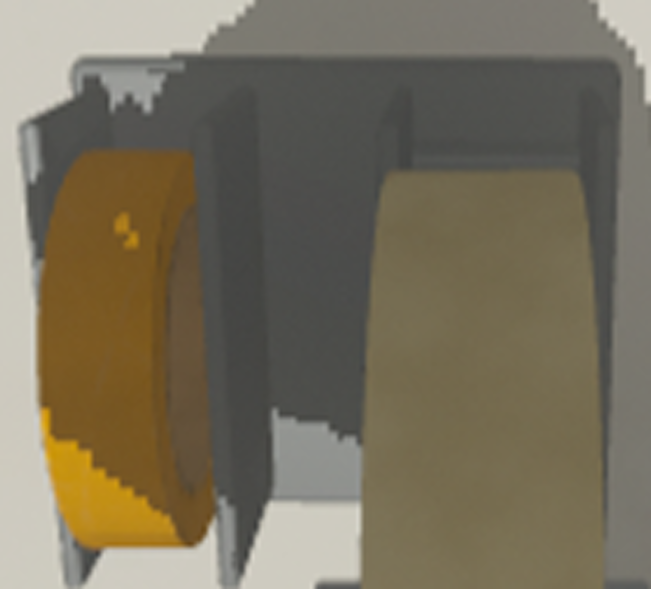

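Emit:
play_rows --series '[{"xyz":[0.1,-0.18,0],"dr":[0,0,0],"hand":0.15},{"xyz":[0.1,-0.18,-1],"dr":[0,0,0],"hand":0.15},{"xyz":[0.1,-0.18,-2],"dr":[0,0,0],"hand":0.15},{"xyz":[0.1,-0.18,-3],"dr":[0,0,0],"hand":0.15},{"xyz":[0.1,-0.18,-4],"dr":[0,0,0],"hand":0.15},{"xyz":[0.1,-0.18,-5],"dr":[0,0,0],"hand":0.15},{"xyz":[0.1,-0.18,-6],"dr":[0,0,0],"hand":0.15},{"xyz":[0.1,-0.18,-6.5],"dr":[0,0,0],"hand":0.15},{"xyz":[0.1,-0.18,-6.8],"dr":[0,0,0],"hand":0.15},{"xyz":[0.1,-0.18,-6.8],"dr":[0,0,0],"hand":0.15}]'

```text
time: 15.25
tcp_pos: [504.7, 280.9, 111.0]
eef_rot: [180.0, 0.0, -2.3]
ft_force: [-0.6, -0.1, -0.7]
opening: 23.2
```

Run:
```python
from h import *
s=env.read_state();print({k:np.round(s[k],2) for k in ['time','tcp_pos','eef_rot','ft_force']})
save('wrist','w11');save('side','s11')
a=cv2.resize(cv2.imread('pics/s11.png')[190:310,190:300],(440,480),interpolation=cv2.INTER_CUBIC);b=cv2.resize(cv2.imread('pics/w11.png')[130:330,160:310],(360,480))
cv2.imwrite('pics/x11.png',np.hstack([a,b]))
```

```text
{'time': np.float64(15.25), 'tcp_pos': array([504.71, 280.91, 110.95]), 'eef_rot': array([ 1.7998e+02,  2.0000e-02, -2.3000e+00]), 'ft_force': array([-0.6 , -0.15, -0.74])}
```

View pics/x11.png

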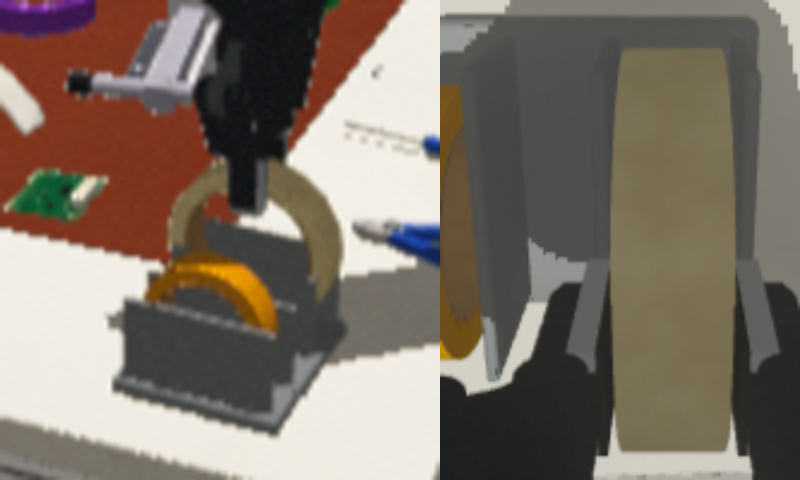

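Emit:
play_rows --series '[{"xyz":[0,0,-0.1],"dr":[0,0,0],"hand":0.15},{"xyz":[0,0,-0.2],"dr":[0,0,0],"hand":0.15},{"xyz":[0,0,-0.2],"dr":[0,0,0],"hand":0.15}]'

```text
time: 15.65
tcp_pos: [504.8, 280.9, 109.4]
eef_rot: [-180.0, -0.0, -2.3]
ft_force: [-0.4, 0.3, -0.4]
opening: 23.3
```

Emit:
play_rows --series '[{"xyz":[0,0,-0.1],"dr":[0,0,0],"hand":0.15},{"xyz":[0,0,-0.2],"dr":[0,0,0],"hand":0.15},{"xyz":[0,0,-0.2],"dr":[0,0,0],"hand":0.15}]'

```text
time: 15.95
tcp_pos: [505.4, 281.1, 108.2]
eef_rot: [-180.0, -0.1, -2.3]
ft_force: [-1.3, -1.6, 6.1]
opening: 23.5
```

Emit:
play_rows --series '[{"xyz":[0,0,-0.1],"dr":[0,0,0],"hand":0.3},{"xyz":[0,0,-0.1],"dr":[0,0,0],"hand":0.38},{"xyz":[0,0,-0.1],"dr":[0,0,0],"hand":0.46},{"xyz":[0,0,-0.1],"dr":[0,0,0],"hand":0.52},{"xyz":[0,0,-0.1],"dr":[0,0,0],"hand":0.52}]'

```text
time: 16.45
tcp_pos: [504.8, 280.9, 106.2]
eef_rot: [180.0, 0.0, -2.3]
ft_force: [0.0, -0.5, 0.4]
opening: 43.9
```

Run:
```python
from h import *
s=env.read_state();print({k:np.round(s[k],2) for k in ['time','tcp_pos','ft_force','opening']})
save('wrist','w12')
```

```text
{'time': np.float64(16.45), 'tcp_pos': array([504.76, 280.94, 106.18]), 'ft_force': array([ 0.05, -0.47,  0.41]), 'opening': np.float64(43.88)}
```

View pics/w12.png

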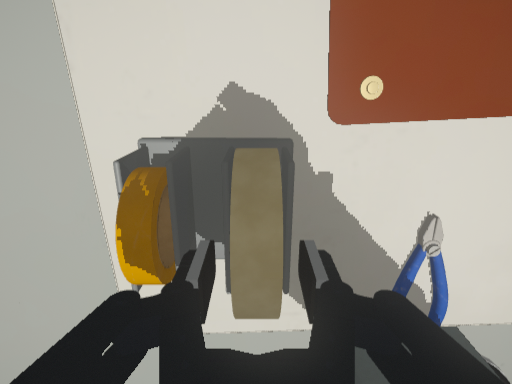

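Fingers are free on both sides of the roll (inner edges about columns 212 and 302, roll 230–283). Rising straight up, then stepping aside.

Emit:
play_rows --series '[{"xyz":[0,0,1],"dr":[0,0,0],"hand":0.52},{"xyz":[0,0,2],"dr":[0,0,0],"hand":0.52},{"xyz":[0,0,4],"dr":[0,0,0],"hand":0.52},{"xyz":[0,0,7],"dr":[0,0,0],"hand":0.52},{"xyz":[0,0,11],"dr":[0,0,0],"hand":0.52},{"xyz":[0,0,15],"dr":[0,0,0],"hand":0.52},{"xyz":[-3,-2,17],"dr":[0,0,0],"hand":0.52},{"xyz":[-5,-5,17],"dr":[0,0,0],"hand":0.52},{"xyz":[-7,-8,17],"dr":[0,0,0],"hand":0.52},{"xyz":[-8,-10,17],"dr":[0,0,0],"hand":0.52},{"xyz":[-8,-10,17],"dr":[0,0,0],"hand":0.52},{"xyz":[-8,-10,17],"dr":[0,0,0],"hand":0.52}]'

```text
time: 17.7
tcp_pos: [425.1, 181.1, 277.6]
eef_rot: [-179.9, -0.1, -2.3]
ft_force: [0.1, 1.8, -0.2]
opening: 44.3
```

Run:
```python
from h import *
s=env.read_state();print({k:np.round(s[k],2) for k in ['time','tcp_pos','ft_force','opening']})
save('wrist','w13');save('side','s13');save('top','t13')
lm('dispenser','top');lm('bar','top');lm('bar_handle','top');lm('roll_center','top',5);lm('roll_center','side',5);lm('roll_center','wrist',5);lm('channel_end','top')
a=cv2.resize(cv2.imread('pics/s13.png')[165:305,180:330],(450,420),interpolation=cv2.INTER_CUBIC)
b=cv2.resize(cv2.imread('pics/t13.png')[110:220,180:310],(350,296),interpolation=cv2.INTER_CUBIC)
c=np.zeros((420,350,3),np.uint8);c[:296]=b
cv2.imwrite('pics/x13.png',np.hstack([a,c]))
```

```text
{'time': np.float64(17.7), 'tcp_pos': array([425.1 , 181.09, 277.56]), 'ft_force': array([ 0.15,  1.76, -0.17]), 'opening': np.float64(44.34)}
top dispenser 0.98 [680.3 -84.3   2.5] [280. 169.]
top bar 0.91 [662.3 -14.9  59.7] [254. 175.]
top bar_handle 0.69 [636.9 116.7  61.5] [200. 186.]
top roll_center 0.88 [ 666.6 -232.7   13.7] [339. 173.]
top roll_center 0.71 [505.1 290.   60.2] [129. 242.]
top roll_center 0.69 [ 844.1 -109.7   18.1] [289. 105.]
top roll_center 0.66 [503.6 276.8  62.6] [135. 243.]
side roll_center 0.95 [510.7 282.4  59.2] [251. 252.]
side roll_center 0.78 [ 668.6 -231.5   14. ] [261. 186.]
side roll_center 0.69 [ 846.4 -108.8   15.1] [199. 189.]
wrist roll_center 0.81 [505.3 280.2  56.1] [163.  95.]
top channel_end 0.84 [640.1  95.1  57.7] [209. 185.]
```

View pics/x13.png

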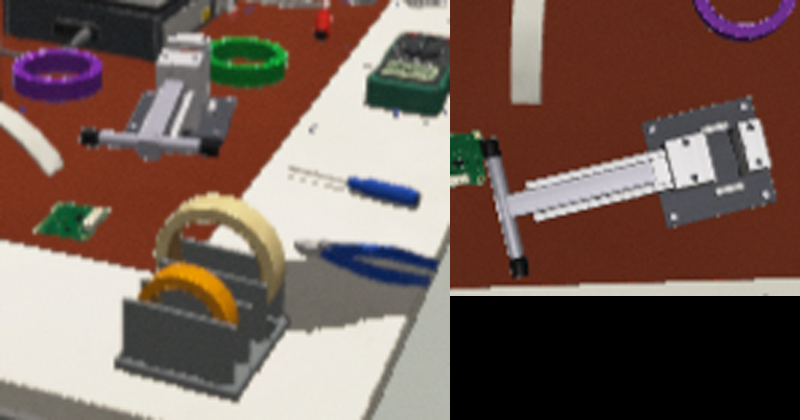

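View pics/w13.png

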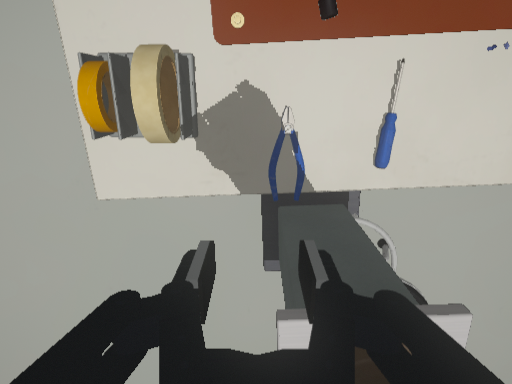

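View pics/t13.png

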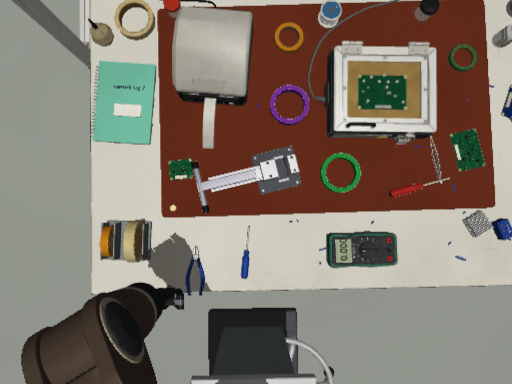

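```bash
python3 -c "
from station import env
print(env.sign_off())"
```

```text
the job is handed in; nothing more can be done
None
```

The job is done and handed in at about 18 s, well under the 61 s limit: the bar is drawn and lying in its channel, and the roll stands in the empty rack slot with the gripper clear of it.

- **Bar:** I drew it with open fingers behind both arms of the T-handle. The force read about 3 N when I checked partway. It travelled about 102 mm. Its plain end is about 12–16 mm clear of the sleeve, inside the 33 mm limit. It lies in line with the channel, with the handle angle matching the channel's to within about 0.1°.
- **Dispenser:** the last top-camera estimate puts its origin within about 4 mm of my first measurement. That is the detector's own accuracy, so I see no sign it was dragged.
- **Roll:** I pinched it at the top with 25 N, lifted it out, lowered it until it touched at about 6 N, and released it. The wrist camera puts its centre at (505, 280, 56) mm, against a measured slot centre of (505, 281, 60) mm.
- **Surroundings:** the multimeter, cutters, board, screwdriver and the coloured look-alike rolls appear where they were in the final pictures. I judged this by eye.

**Disagreements:** the side and top cameras placed the roll up to 9 mm from the slot centre, but the pictures clearly show it in the slot. The top camera's lowest estimate of the handle also differed from mine by about 4 mm. No other check failed.

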